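# Close the block heater: cover onto its pins, clamp down

### The job

The block heater on the bench is loaded and must be closed. Push its loose cover plate off the parking deck and along between the two side cheeks until it drops over the four pins and lies flat and fully home; then swing the hold-down clamp down onto it, all the way. Leave the bottle, the jar and the tube rack standing where they are.

Things in the scene. Friction and masses are not known exactly. Their poses are not given: they have to be found in the camera images.
- heater: White bench-top block heater, fixed, 190 mm (x, -95 to 95) by 275 mm (y, -110 to 165). Origin on the bench below the centre of its pocket; z up; black control panel on the -x face. Two straight side cheeks along y, inner faces at x = -77 and 77 mm, tops at 100 mm, guide the cover. The clamp bracket, 42 mm wide, top at 112 mm, stands at y = -103 to -77 mm.
- seat (a point): Pocket centre, on the heater at (0,0,85) mm: the cover's origin is here when home. Axes as the heater. The grey rim around the pocket is at this height and carries four round-topped steel pins, 10 mm diameter, 8.8 mm tall, at (x,y) = (-60,16), (60,16), (-35,-45), (35,-45) mm from here. Capped tubes inside stay below the rim.
- deck (a point): Centre of the flat parking deck on the heater, at its (0,117,94) mm. The deck runs from y = 69 to 165 mm, 9 mm above the pocket rim, level with the pin tops.
- cover: Loose grey metal plate, 150 (x) by 130 (y) by 6 mm, 0.35 kg. Origin at the centre of its underside; axes as the heater's when home. Four slots 17 (x) by 15 (y) mm match the pins. On its +y edge an upright lip, 130 mm long, 5 mm thick (y = 60 to 65), top 31 mm above the origin. Starts on the deck and nearer pins, 45 to 85 mm from home in the heater's +y; drops 9 mm when home.
- clamp (a joint): Angle of the hold-down clamp in rad: 0 is down, level over the cover; 1.57 is upright; up to 2.1 leaning back. It starts raised, between 1.3 and 2.0, and stays where it is left (stiff hinge, about 1.5 N at the tip). With the cover not home it stops against it before 0.
- clamp_hinge (a point): On the axis of the clamp, fixed to the heater at its (0,-90,103) mm; the axis is along the heater's x.
- clamp_tip (a point): Centre of the clamp's crossbar (14 mm diameter, 50 mm long along the heater's x), 100 mm from the hinge. The dark steel arm between is 24 mm wide, 10 mm thick, with a rubber pad under it. Down, the arm points to the heater's +y.
- reagent: Bystander: brown reagent bottle, 66 mm diameter, 150 mm tall, standing on the bench beyond the heater. Origin at the centre of its base.
- jar: Bystander: white jar, 60 mm diameter, 85 mm tall, standing on the bench beyond the heater. Origin at the centre of its base.
- tube_rack: Bystander: blue tube rack with a few capped tubes, 70 by 150 by 68 mm, standing on the bench beside the heater's clamp end. Origin at the centre of its base.
Not all that is in view belongs to the job. Of the things like the cover, leave any that is green, orange or red; of the rest the smaller one is meant.

How it is judged:
By the outcome, as a careful person would: the job done as asked, in the order asked, and still so for the second after the job is handed in, with the robot touching nothing.
It also fails if it takes over 45 s, if anything falls off the work surface, if the arm or the gripper's body presses on something with over 40 N, if the wrist force passes 120 N, or if a joint passes its speed limit or range.

### The arm

A 6-joint arm with a two-finger parallel gripper is mounted at the origin on the work surface. World frame = base frame: x ahead of the robot, y to its left, z up, the work surface at z = 0. Lengths are in m, angles in rad, forces in N, time in s.
With the tool pointing down it reaches from about 0.3 to 0.775 m from the base axis. Payload 14.6 kg.
Tool frame: the origin (TCP) lies at the very end of the fingers, on their centre line; the grasp point (between the pads) lies 19 mm behind it; z points along the fingers, y is the line along which they close (so a half turn about z gives the same grasp; the last joint's range is limited). The gripper opens to 94 mm and grips with 3 to 60 N. Pads are 16 mm wide; open, the fingers measure 119 mm over their backs; the gripper's body (75 mm by 177 mm) begins 78 mm behind the grasp point.
Start: joints at [1.105, 0.3, 1.521, -0, 1.321, -0.067], TCP at [0.214, 0.507, 0.205] pointing down, gripper open.
Joint ranges: [-3.03, 3.03], [-0.79, 2.21], [0.23, 2.52], [-1.04, 4.18], [0, 3.07], [-2.55, 2.55]. Speed limits (rad/s): [2.22, 2.22, 2.57, 3.14, 3.14, 3.14].

### API

Orientations are given as [roll, pitch, yaw] about the fixed x, y, z axes, in that order (R = Rz(yaw) Ry(pitch) Rx(roll)).
In Python, from station import ctrl gives the robot as it stands.
- The arm moves only by the tool move_arm, never from a script. Its argument "increments" is a list of rows, each a list of 7 numbers: the opening, from 0 (shut) to 1 (fully open), then the shift along the tool's x, y, z in units of 50 mm (1.0 is 50 mm), then the turn, a rotation vector about the tool's x, y, z in rad. In form: [[claw, tx, ty, tz, rx, ry, rz], ...]. A call has 1 to 20 rows; each row shifts and turns the commanded pose from where the row before left it, along the tool's axes as they then stand; what a row does not reach is not made up. A row lasts 1/10 s, in which the tool goes at most 50 mm and 8.59 degrees, less where a joint would pass 70% of its speed; a pose out of reach is approached as far as the arm can. A call is refused whole if a number of a shift passes 1 or a number of a turn 0.15, either way. A call with a gripper value outside its range is refused whole. The fingers move at their own pace and stop on an object; "force" is the grip in N (left out, the last holds). Time passes only in rows, so rows that do not move let the fingers close. It gives the time, the measured TCP pose, the force, the opening and the grip force at its end, in the units of the state.
- ctrl.get_obs(): the state, without advancing time (a new reading comes with each control period).
- ctrl.camera(name): name is "scene" or "top" or "wrist"; returns a dict with "color" (480x640x3 uint8, blue, green, red), "K" (3x3 intrinsics, pixels), "pose" (4x4, takes a point from camera to world coordinates); the wrist camera has in their place "tool_from_camera" (4x4, takes a point from camera to tool coordinates, whose origin is the TCP and whose axes are the flange's). Camera axes: x right, y down, z forward; pixel columns grow to the right and rows downward; lengths in m; the calibration is good to about 2 mm. A picture is of the moment at which its call begins: read the wrist's pose just before it. There is no depth.
- ctrl.hand_in(): hands the job in; it is judged then, once.
Trained networks look in a picture, given as the dict that the camera call returned (one of the last four; its "shot" number tells which), for a name from the list of things; names that differ only in an ending like _2 or _b are one class to them, and where a whole thing is asked for, a point or a joint stands for the part that bears it (a point fixed in the world has none). Each returns a list of dicts, best first, with "conf" (0 to 1); they miss things now and then, are a little off and sometimes report something else, mostly with a low value. They report only what shows in the picture. A call takes as long as a camera call. They do not tell look-alikes from the thing itself.
- ctrl.cut_out(name, picture): "mask" (480x640 bool, what is visible of it) and "centre" ([row, column] in pixels, amid what is visible of it).
The state is a dict: "time_s": time; "qpos": joint angles; "joint_vel": joint speeds; "tau": joint torques, N m; "ee_pos": TCP position; "eef_rot": TCP orientation; "force": force on the tool from outside, world axes, zero at the start; "moment": the same for the moment, N m; "grip_width": finger opening in m; "grip_force": force on a finger pad.
Only numpy, scipy, OpenCV 4.12 (cv2) and the standard library are available. Lean on these libraries where they do the work, as an engineer would, in place of code of your own. Each camera call takes 0.05 s, during which the arm holds its last target. There are 200 camera calls.

## Working session

There is one attempt and no reset: what is moved stays moved. The work goes in short steps, Python scripts to look and compute and a tool call to move; the robot and the scene stay as the last step left them, time stands still between calls to the robot, and variables do not carry over. Pictures are saved under pics/ and viewed, at most 10 in all, crops included, and the job is handed in when it is done.

Besides the shell and the picture viewer there is one more tool, called after "Request:" as name(argument=value, ...), one argument or row to a line, values as JSON. move_arm: Moves the arm, as the interface text tells. Its arguments: {"type":"object","properties":{"increments":{"type":"array","items":{"type":"array","items":{"type":"number"}}},"force":{"type":"number"}},"required":["increments"]}

```bash
mkdir -p pics; ls
cat > h.py <<'E'
import numpy as np,cv2,pickle
from station import ctrl
E
python3 - <<'E'
from h import *
import cv2
ims=[]
for n in("scene","top"):
    p=ctrl.camera(n); ims.append(p["color"]); cv2.imwrite(f"pics/{n}0.png",p["color"])
    print(n,p["K"].tolist(),np.round(p["pose"],4).tolist())
    pickle.dump(p,open(n+".pkl","wb"))
    for o in("heater","cover","clamp","reagent","jar","tube_rack"):
        for d in ctrl.cut_out(o,p)[:3]:
            ys,xs=np.where(d["mask"]);print(o,round(d["conf"],2),d["centre"],len(ys),xs.min(),xs.max(),ys.min(),ys.max())
print(ctrl.get_obs())
E
```

```text
pics
scene [[461.56055412318085, 0.0, 325.0391262286451], [0.0, 461.56055412318085, 229.72002910837915], [0.0, 0.0, 1.0]] [[-0.7112, 0.571, -0.41, 1.0114], [0.7028, 0.5669, -0.4298, 0.5497], [-0.013, -0.5938, -0.8045, 1.0995], [0.0, 0.0, 0.0, 1.0]]
cover 0.96 [140.6, 315.2] 2107 280 351 119 165
cover 0.92 [246.8, 324.3] 2424 287 360 217 278
cover 0.88 [330.6, 426.8] 5719 370 476 282 378
clamp 0.64 [193.9, 292.9] 394 282 300 180 215
jar 0.88 [300.9, 281.3] 650 268 292 286 319
jar 0.27 [257.6, 306.1] 5664 263 378 180 312
tube_rack 0.77 [192.2, 282.5] 1124 262 314 170 212
top [[436.5387832331101, 0.0, 326.7554359211065], [0.0, 436.5387832331101, 233.24799491792277], [0.0, 0.0, 1.0]] [[0.0116, -0.9967, 0.0808, 0.3993], [-0.9999, -0.0114, 0.0029, 0.0328], [-0.002, -0.0808, -0.9967, 1.1862], [0.0, 0.0, 0.0, 1.0]]
heater 0.71 [212.6, 346.7] 5478 267 389 167 260
cover 0.96 [212.8, 320.7] 2862 290 351 179 244
cover 0.75 [136.8, 220.3] 2424 190 258 104 172
cover 0.69 [343.7, 459.5] 5059 414 509 298 387
clamp 0.68 [218.1, 383.1] 280 371 389 207 229
clamp 0.52 [215.4, 347.3] 5621 268 390 166 260
[... 180 characters left out ...]
224 286
{'time_s': 0.7, 'qpos': array([ 1.10543316e+00,  2.99855032e-01,  1.52100426e+00,  5.99948307e-06,
        1.32065816e+00, -6.66003344e-02]), 'joint_vel': array([-8.07892249e-04,  4.38754555e-04, -1.40453121e-03,  3.57518638e-05,
       -6.99562899e-04, -5.49522452e-04]), 'tau': array([-2.45058996e-03, -5.31588721e+01, -3.52869558e+01,  7.08185532e-02,
        2.12329044e-02,  4.95235341e-06]), 'ee_pos': array([0.21355485, 0.50684801, 0.20546845]), 'eef_rot': array([ 3.14151724e+00, -7.95616685e-07,  2.74282834e+00]), 'force': array([ 0.77903502, -0.25068152, -0.36290877]), 'moment': array([ 0.01102022, -0.00138244,  0.01332083]), 'grip_force': 0.0, 'grip_width': 0.09399701975050145}
```

View pics/scene0.png

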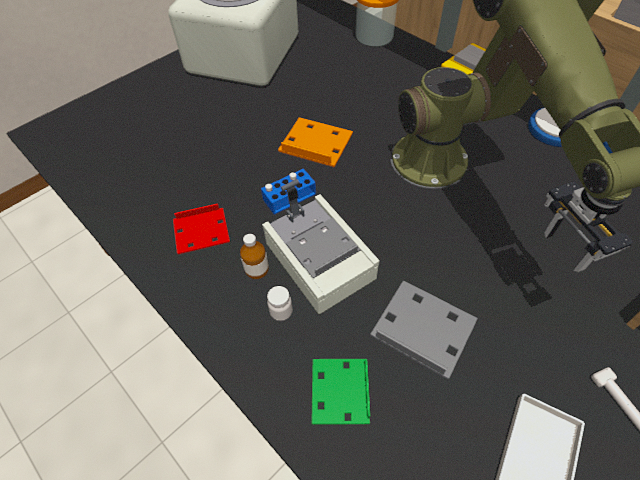

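View pics/top0.png

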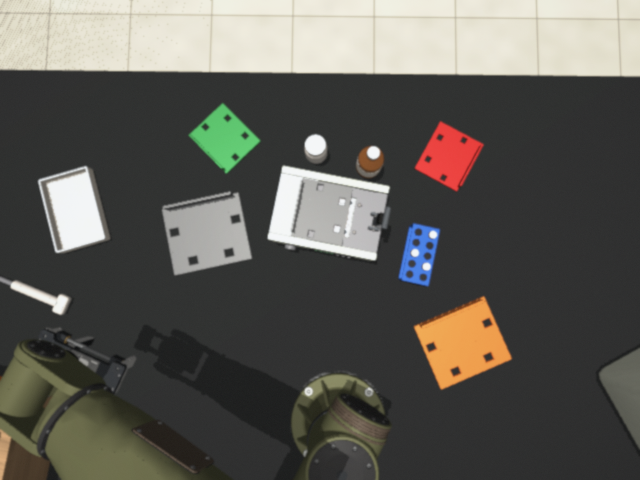

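The top view shows two grey plates: one on the heater at (321,213) and a larger one on the bench at (207,233). Green (225,138), red (450,156) and orange (463,342) are excluded. The smaller grey plate, on the heater, fits the description, so I'll confirm it in a crop.

Run:
```python
import cv2,numpy as np
a=cv2.imread("pics/top0.png")[155:275,255:400]; b=cv2.imread("pics/scene0.png")[165:320,250:390]
a=cv2.resize(a,None,fx=5.5,fy=5.5,interpolation=2)
cv2.imwrite("pics/cropt.png",cv2.resize(cv2.imread("pics/top0.png")[155:265,260:400],None,fx=5,fy=5,interpolation=2))
```

```text
(no output)
```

View pics/cropt.png

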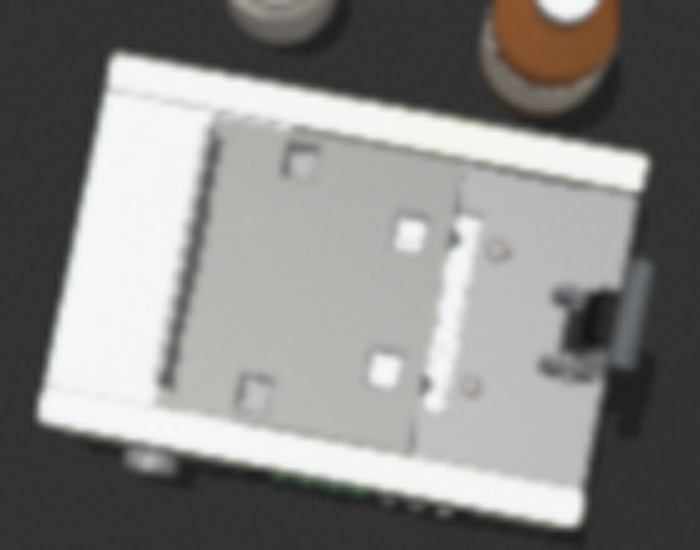

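```bash
cat >> h.py <<'E'
def ray(p,uv,z):
    d=p["pose"][:3,:3]@np.linalg.inv(p["K"])@np.array([*uv,1.]); o=p["pose"][:3,3]
    return o+d*(z-o[2])/d[2]
def fit(A,B): # 2D rigid A->B
    a=A.mean(0);b=B.mean(0);A0=A-a;B0=B-b
    th=np.arctan2((A0[:,0]*B0[:,1]-A0[:,1]*B0[:,0]).sum(),(A0*B0).sum())
    R=np.array([[np.cos(th),-np.sin(th)],[np.sin(th),np.cos(th)]]);t=b-R@a
    return th,t,np.round((A@R.T+t-B)*1000,1)
E
python3 - <<'E'
from h import *
p=pickle.load(open("top.pkl","rb"))
f=lambda u,v,z:ray(p,(u/5+260-.4,v/5+155-.4),z)[:2]
A=np.array([[95,165],[95,-110],[-95,-110],[-95,165],[35,-45],[-35,-45]])/1e3
B=np.array([f(112,55,.1),f(648,155,.1),f(580,525,.1),f(40,420,.1),f(499,250,.0935),f(470,386,.0935)])
th,t,r=fit(A,B);print("heater",th,t,r.tolist())
R=np.array([[np.cos(th),-np.sin(th)],[np.sin(th),np.cos(th)]])
A=np.array([[60,16],[-60,16],[35,-45],[-35,-45]])/1e3
B=np.array([f(300,160,.1),f(255,392,.1),f(410,235,.1),f(384,370,.1)])
c,tc,r=fit(A,B);print("cover",c,"in heater",R.T@(tc-t),r.tolist())
for a in np.arange(1.3,2.05,.1):
    y=-.09+.1*np.cos(a);z=.103+.1*np.sin(a);w=np.array([*(R@[0,y]+t),z,1]);q=np.linalg.inv(p["pose"])@w;q=p["K"]@q[:3];q/=q[2];print(round(a,1),(q[:2]+.4-[260,155])*5)
for n,(u,v),z in(("jar",(315,143),.085),("bottle",(374,152),.15),("rack",(418,254),.068)):
    w=ray(p,(u,v),z);print(n,w,"heater",R.T@(w[:2]-t))
# tool numbers
E
```

```text
heater -0.17878307615166558 [0.53544914 0.00539058] [[0.6, -0.3], [-0.1, 0.0], [-0.7, 0.1], [-1.0, 1.2], [0.5, 0.4], [0.7, -1.4]]
cover -0.18677938696578295 in heater [-0.00099849  0.0452996 ] [[-0.6, -0.7], [-1.0, 0.6], [1.0, -0.3], [0.5, 0.3]]
1.3 [540.36469856 297.24848134]
1.4 [561.9315983  300.67951358]
1.5 [583.72812079 304.46110711]
1.6 [605.47207533 308.54559141]
1.7 [626.88073328 312.88021608]
1.8 [647.67691012 317.40826833]
1.9 [667.59486954 322.07030949]
2.0 [686.38579886 326.80547656]
jar [0.72128872 0.06905345 0.085     ] heater [0.17155615 0.09569639]
bottle [ 0.68165766 -0.07601787  0.15      ] heater [ 0.15835512 -0.05411028]
rack [ 0.43935574 -0.19796098  0.068     ] heater [-0.0583993 -0.2171988]
```

The crop confirms it: the plate carries four slots and a lip on the deck side, and two free pins show at crop (499,250) and (470,386). The fit puts the cover about 45 mm from home and the clamp at about 1.7 rad. I'll approach behind the lip with the fingers open and aligned with the heater's x.

Request:
move_arm(
  increments=[
    [1, -0.657, -0.28, 0, 0, 0, 0],
    [1, -0.657, -0.28, 0, 0, 0, 0],
    [1, -0.657, -0.28, 0, 0, 0, 0],
    [1, -0.657, -0.28, 0, 0, 0, 0],
    [1, -0.657, -0.28, 0, 0, 0, 0],
    [1, -0.657, -0.28, 0, 0, 0, 0],
    [1, -0.657, -0.28, 0, 0, 0, 0],
    [1, -0.657, -0.28, 0, 0, 0, 0],
    [1, -0.657, -0.28, 0, 0, 0, 0],
    [1, -0.657, -0.28, 0, 0, 0, 0],
    [1, -0.657, -0.28, 0, 0, 0, 0],
    [1, -0.657, -0.28, 0, 0, 0, 0],
    [1, -0.657, -0.28, 0, 0, 0, 0],
    [1, -0.657, -0.28, 0, 0, 0, 0],
    [1, 0, 0, 0, 0, 0, 0.135],
    [1, 0, 0, 0, 0, 0, 0.135],
    [1, 0, 0, 0, 0, 0, 0.135],
    [1, 0, 0, 0, 0, 0, 0.135],
    [1, 0, 0, 0, 0, 0, 0.135],
    [1, 0, 0, 0, 0, 0, 0.135],
  ],
)

```text
time_s: 2.7
ee_pos: [0.5613, 0.1476, 0.2054]
eef_rot: [-3.142, -0.0, 1.927]
force: [0.5, -0.8, 0.4]
grip_width: 0.0943
grip_force: 0.0
```

Request:
move_arm(
  increments=[
    [1, 0, 0, 0, 0, 0, 0.135],
    [1, 0, 0, 0, 0, 0, 0.135],
    [1, 0, 0, 0, 0, 0, 0.135],
    [1, 0, 0, 0, 0, 0, 0.135],
    [1, 0, 0, 0, 0, 0, 0],
    [1, 0, 0, 0, 0, 0, 0],
    [1, 0, 0, 0, 0, 0, 0],
  ],
)

```text
time_s: 3.4
ee_pos: [0.5613, 0.1476, 0.2054]
eef_rot: [-3.142, 0.0, 1.396]
force: [-0.8, 0.1, 0.4]
grip_width: 0.0938
grip_force: 0.0
```

```bash
cat >> h.py <<'E'
TH=-.179;T=np.array([.5354,.0054]);RH=np.array([[np.cos(TH),-np.sin(TH)],[np.sin(TH),np.cos(TH)]])
def st():
    o=ctrl.get_obs();e=o["ee_pos"];f=o["force"]
    print("t",round(o["time_s"],2),"heater xyz mm",np.round([*(RH.T@(e[:2]-T)*1e3),e[2]*1e3],1),"rot",np.round(o["eef_rot"],3),"yaw err",round(o["eef_rot"][2]-(np.pi/2+TH),3),"F heater",np.round([*(RH.T@f[:2]),f[2]],1),"w",o["grip_width"])
E
python3 - <<'E'
from h import *
st()
p=ctrl.camera("wrist");cv2.imwrite("pics/w1.png",p["color"])
E
```

```text
t 3.4 heater xyz mm [1.000e-01 1.446e+02 2.054e+02] rot [-3.142  0.     1.396] yaw err 0.004 F heater [-0.8 -0.   0.4] w 0.09379746399734683
```

View pics/w1.png

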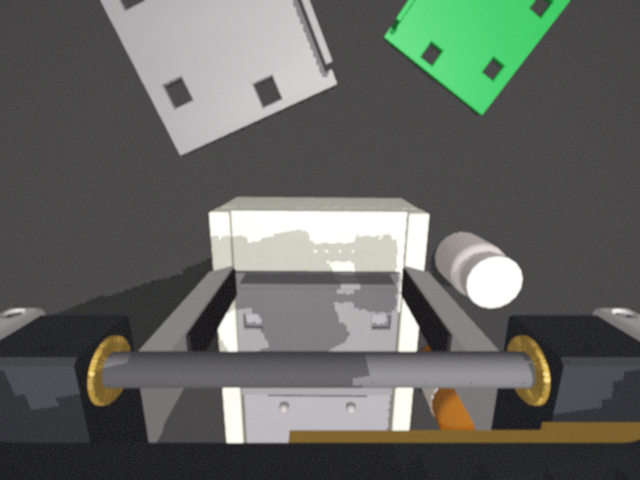

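The wrist view shows the gripper squarely over the deck, fingers straddling symmetrically inside the cheeks and behind the lip (row about 275). I'll go down behind it.

Request:
move_arm(
  increments=[
    [1, 0, 0, 0.4, 0, 0, 0],
    [1, 0, 0, 0.4, 0, 0, 0],
    [1, 0, 0, 0.4, 0, 0, 0],
    [1, 0, 0, 0.4, 0, 0, 0],
    [1, 0, 0, 0.3, 0, 0, 0],
    [1, 0, 0, 0.12, 0, 0, 0],
    [1, 0, 0, 0.0, 0, 0, 0],
    [1, -0.1, 0, 0, 0, 0, 0],
    [1, -0.1, 0, 0, 0, 0, 0],
    [1, -0.1, 0, 0, 0, 0, 0],
    [1, -0.1, 0, 0, 0, 0, 0],
    [1, -0.1, 0, 0, 0, 0, 0],
    [1, -0.1, 0, 0, 0, 0, 0],
    [1, -0.1, 0, 0, 0, 0, 0],
    [1, 0, 0, 0, 0, 0, 0],
  ],
)

```text
time_s: 4.95
ee_pos: [0.555, 0.1125, 0.1045]
eef_rot: [-3.142, 0.0, 1.392]
force: [-0.1, 0.6, -0.9]
grip_width: 0.0941
grip_force: 0.0
```

Run:
```python
from h import *
st()
```

```text
t 4.95 heater xyz mm [  0.2 108.9 104.5] rot [-3.142  0.     1.392] yaw err 0.001 F heater [-0.2  0.5 -0.9] w 0.09411192487373649
```

Request:
move_arm(
  increments=[
    [1, -0.1, 0, 0, 0, 0, 0],
    [1, -0.1, 0, 0, 0, 0, 0],
    [1, -0.1, 0, 0, 0, 0, 0],
    [1, -0.1, 0, 0, 0, 0, 0],
    [1, -0.1, 0, 0, 0, 0, 0],
    [1, 0, 0, 0, 0, 0, 0],
  ],
)

```text
time_s: 5.55
ee_pos: [0.5505, 0.0878, 0.1044]
eef_rot: [-3.141, 0.0, 1.392]
force: [-0.6, 0.5, 0.4]
grip_width: 0.0939
grip_force: 0.0
```

Run:
```python
from h import *
st()
p=ctrl.camera("wrist");cv2.imwrite("pics/w2.png",p["color"])
p=ctrl.camera("scene");cv2.imwrite("pics/s2.png",cv2.resize(p["color"][165:320,240:400],None,fx=3.75,fy=3.75,interpolation=2))
p=ctrl.camera("top");cv2.imwrite("pics/t2.png",cv2.resize(p["color"][155:265,260:400],None,fx=5,fy=5,interpolation=2))
```

```text
t 5.55 heater xyz mm [  0.2  83.7 104.4] rot [-3.141  0.     1.392] yaw err 0.0 F heater [-0.6  0.4  0.4] w 0.09393781230852338
```

View pics/s2.png

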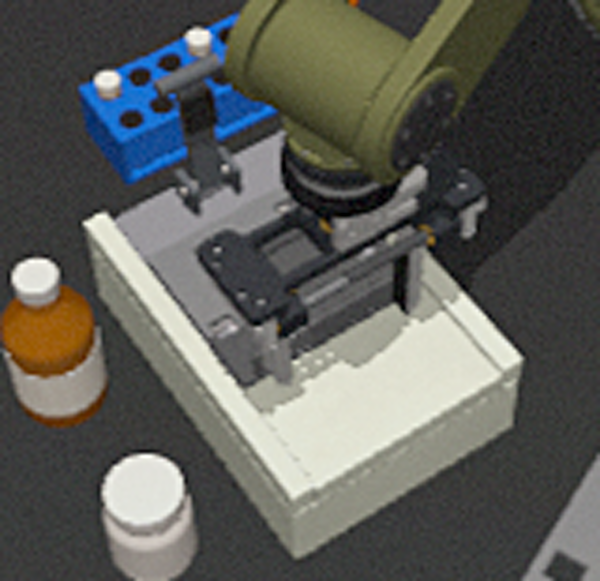

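The view shows both fingers against the lip and the cover straight between the cheeks. I'll continue slowly to home.

Request:
move_arm(
  increments=[
    [1, -0.05, 0, 0, 0, 0, 0],
    [1, -0.05, 0, 0, 0, 0, 0],
    [1, -0.04, 0, 0, 0, 0, 0],
    [1, -0.02, 0, 0, 0, 0, 0],
    [1, -0.02, 0, 0, 0, 0, 0],
    [1, -0.02, 0, 0, 0, 0, 0],
    [1, -0.02, 0, 0, 0, 0, 0],
    [1, 0, 0, 0, 0, 0, 0],
  ],
)

```text
time_s: 6.5
ee_pos: [0.5487, 0.0777, 0.1044]
eef_rot: [-3.142, 0.0, 1.393]
force: [0.4, 1.2, 0.0]
grip_width: 0.0939
grip_force: 0.5
```

Run:
```python
from h import *
st()
p=ctrl.camera("scene");cv2.imwrite("pics/s3.png",cv2.resize(p["color"][165:320,240:400],None,fx=3.75,fy=3.75,interpolation=2))
```

```text
t 6.5 heater xyz mm [  0.2  73.5 104.4] rot [-3.142  0.     1.393] yaw err 0.001 F heater [0.2 1.3 0. ] w 0.09394453299943756
```

View pics/s3.png

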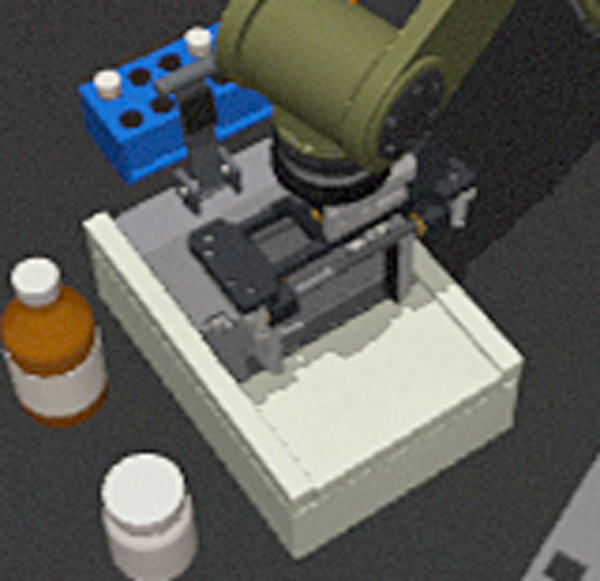

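The lip still looks tall beside the fingers, so the cover has not clearly dropped yet. I'll push on in 1 mm steps.

Request:
move_arm(
  increments=[
    [1, -0.02, 0, 0, 0, 0, 0],
    [1, 0, 0, 0, 0, 0, 0],
  ],
)

```text
time_s: 6.75
ee_pos: [0.5485, 0.0767, 0.1045]
eef_rot: [3.142, -0.0, 1.393]
force: [0.7, 1.5, -0.6]
grip_width: 0.0938
grip_force: 0.7
```

Request:
move_arm(
  increments=[
    [1, -0.02, 0, 0, 0, 0, 0],
    [1, 0, 0, 0, 0, 0, 0],
  ],
)

```text
time_s: 6.95
ee_pos: [0.5483, 0.0757, 0.1044]
eef_rot: [-3.142, 0.0, 1.393]
force: [0.0, 1.5, -0.2]
grip_width: 0.0944
grip_force: 0.6
```

Request:
move_arm(
  increments=[
    [1, -0.02, 0, 0, 0, 0, 0],
    [1, 0, 0, 0, 0, 0, 0],
  ],
)

```text
time_s: 7.15
ee_pos: [0.5483, 0.0752, 0.1045]
eef_rot: [3.141, -0.001, 1.392]
force: [1.5, 6.1, -1.2]
grip_width: 0.094
grip_force: 2.9
```

The force rose to 6 N, so the cover is against the pins. I'll back off, rise and measure.

Request:
move_arm(
  increments=[
    [1, 0.2, 0, 0, 0, 0, 0],
    [1, 0.4, 0, 0, 0, 0, 0],
    [1, 0.2, 0, -0.6, 0, 0, 0],
    [1, 0.5, 0, -0.9, 0, 0, 0],
    [1, 0.8, 0, -0.8, 0, 0, 0],
    [1, 0.8, 0, -0.5, 0, 0, 0],
    [1, 0.8, 0, 0, 0, 0, 0],
    [1, 0, 0, 0, 0, 0, 0],
  ],
)

```text
time_s: 7.95
ee_pos: [0.5798, 0.2558, 0.2385]
eef_rot: [3.141, -0.0, 1.396]
force: [-0.4, -0.7, -1.3]
grip_width: 0.0938
grip_force: 0.0
```

Run:
```python
from h import *
st()
p=ctrl.camera("scene");q=ctrl.camera("top")
pickle.dump((p,q),open("a4.pkl","wb"))
a=cv2.resize(p["color"][180:300,260:370],None,fx=5,fy=5,interpolation=2)
b=cv2.resize(q["color"][160:265,263:395],None,fx=3,fy=3,interpolation=2)
im=np.zeros((600,800,3),np.uint8);im[:,:400]=a[:600,75:475];im[:315,400:796]=b;cv2.imwrite("pics/c4.png",im)
```

```text
t 7.95 heater xyz mm [ -0.9 254.3 238.5] rot [ 3.141 -0.     1.396] yaw err 0.005 F heater [-0.2 -0.8 -1.3] w 0.0938456430847469
```

View pics/c4.png

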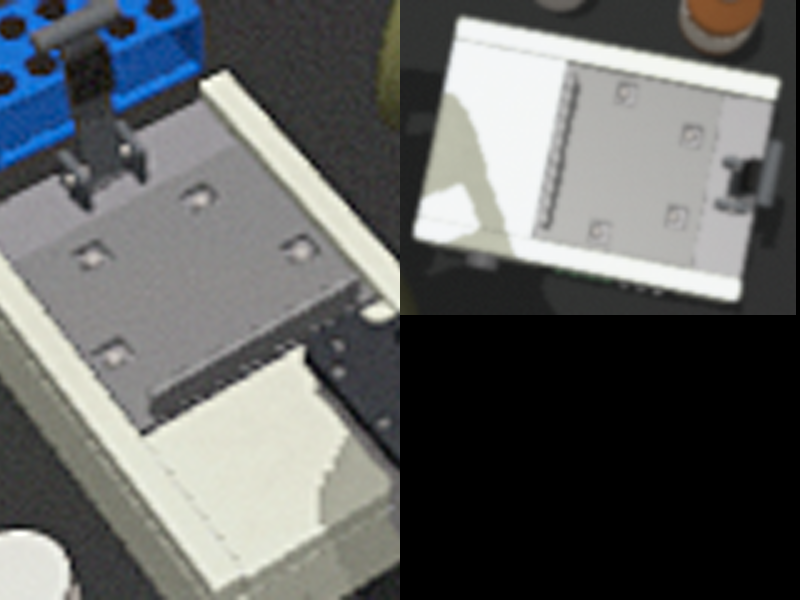

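Top view: a pin shows centred in each of the four slots, at about (625,95), (692,137), (600,232) and (677,217), and the plate lies square. I'll close the fingers and pass over to behind the clamp.

Request:
move_arm(
  increments=[
    [0, 0, 0, -0.4, 0, 0, 0],
    [0, -0.8, 0, 0, 0, 0, 0],
    [0, -0.8, 0, 0, 0, 0, 0],
    [0, -0.8, 0, 0, 0, 0, 0],
    [0, -0.8, 0, 0, 0, 0, 0],
    [0, -0.8, 0, 0, 0, 0, 0],
    [0, -0.8, 0, 0, 0, 0, 0],
    [0, -0.8, 0, 0, 0, 0, 0],
    [0, -0.8, 0, 0, 0, 0, 0],
    [0, -0.8, 0, 0, 0, 0, 0],
    [0, -0.8, 0, 0, 0, 0, 0],
    [0, 0, 0, 0, 0, 0, 0],
    [0, 0, 0, 0, 0, 0, 0],
  ],
)

```text
time_s: 9.35
ee_pos: [0.5084, -0.1432, 0.2584]
eef_rot: [-3.141, 0.0, 1.39]
force: [0.2, 0.4, 0.1]
grip_width: 0.0001
grip_force: 0.0
```

Run:
```python
from h import *
st()
```

```text
t 9.35 heater xyz mm [-2.000e-01 -1.510e+02  2.584e+02] rot [-3.141  0.     1.39 ] yaw err -0.002 F heater [0.1 0.4 0.1] w 0.00013505093478836
```

Request:
move_arm(
  increments=[
    [0, 0, 0, 0.45, 0, 0, 0],
    [0, 0, 0, 0.45, 0, 0, 0],
    [0, 0, 0, 0.45, 0, 0, 0],
    [0, 0, 0, 0, 0, 0, 0],
    [0, 0.18, 0, 0, 0, 0, 0],
    [0, 0.18, 0, 0, 0, 0, 0],
    [0, 0.18, 0, 0, 0, 0, 0],
    [0, 0.18, 0, 0, 0, 0, 0],
    [0, 0.18, 0, 0, 0, 0, 0],
    [0, 0.18, 0, 0, 0, 0, 0],
    [0, 0.18, 0, 0, 0, 0, 0],
    [0, 0.18, 0, 0, 0, 0, 0],
    [0, 0, 0, 0, 0, 0, 0],
  ],
)

```text
time_s: 10.65
ee_pos: [0.522, -0.0701, 0.191]
eef_rot: [-3.141, -0.0, 1.394]
force: [-0.1, -0.2, -0.0]
grip_width: 0.0004
grip_force: 0.0
```

Request:
move_arm(
  increments=[
    [0, 0.18, 0, 0.06, 0, 0, 0],
    [0, 0.18, 0, 0.06, 0, 0, 0],
    [0, 0.15, 0, 0.08, 0, 0, 0],
    [0, 0.15, 0, 0.08, 0, 0, 0],
    [0, 0, 0, 0, 0, 0, 0],
  ],
)

```text
time_s: 11.15
ee_pos: [0.5276, -0.0377, 0.1763]
eef_rot: [-3.14, -0.0, 1.394]
force: [-0.5, -0.5, 0.6]
grip_width: 0.0005
grip_force: 0.0
```

Run:
```python
from h import *
st()
p=ctrl.camera("scene")
cv2.imwrite("pics/c5.png",cv2.resize(p["color"][150:300,240:400],None,fx=4,fy=4,interpolation=2))
```

```text
t 11.15 heater xyz mm [  0.  -43.8 176.3] rot [-3.14  -0.     1.394] yaw err 0.002 F heater [-0.4 -0.6  0.6] w 0.0005136168496612355
```

View pics/c5.png

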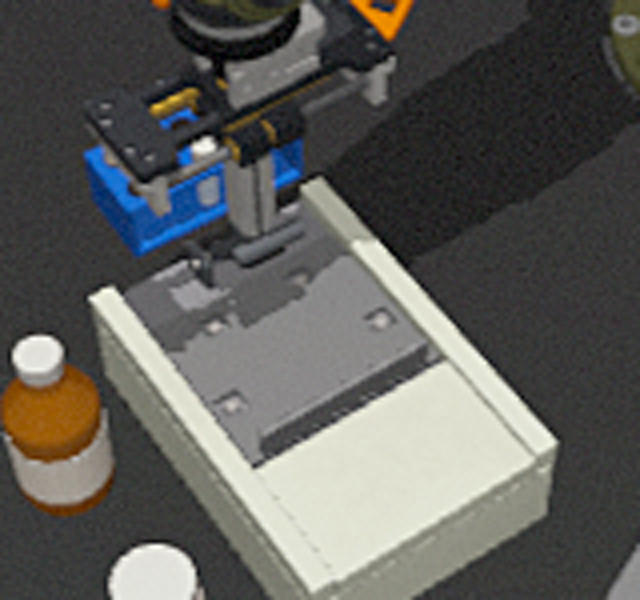

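The clamp is following: the crossbar at crop (270,245) is now leaning forward. Next I rise, go over the bar and press it down along its arc.

Request:
move_arm(
  increments=[
    [0, 0, 0, -0.35, 0, 0, 0],
    [0, 0, 0, -0.35, 0, 0, 0],
    [0, 0.25, 0, 0, 0, 0, 0],
    [0, 0.25, 0, 0, 0, 0, 0],
    [0, 0, 0, 0.2, 0, 0, 0],
    [0, 0, 0, 0.2, 0, 0, 0],
    [0, 0, 0, 0.2, 0, 0, 0],
    [0, 0.12, 0, 0.16, 0, 0, 0],
    [0, 0.12, 0, 0.16, 0, 0, 0],
    [0, 0.09, 0, 0.18, 0, 0, 0],
    [0, 0.09, 0, 0.18, 0, 0, 0],
    [0, 0.09, 0, 0.18, 0, 0, 0],
    [0, 0.03, 0, 0.15, 0, 0, 0],
    [0, 0.03, 0, 0.15, 0, 0, 0],
    [0, 0, 0, 0, 0, 0, 0],
  ],
)

```text
time_s: 12.7
ee_pos: [0.5367, 0.014, 0.1228]
eef_rot: [-3.14, 0.0, 1.393]
force: [0.1, 0.5, -0.3]
grip_width: 0.0001
grip_force: 0.0
```

Run:
```python
from h import *
st()
```

```text
t 12.7 heater xyz mm [ -0.2   8.7 122.8] rot [-3.14   0.     1.393] yaw err 0.001 F heater [ 0.1  0.5 -0.3] w 0.00011234403548966151
```

Request:
move_arm(
  increments=[
    [0, 0, 0, 0.08, 0, 0, 0],
    [0, 0, 0, 0.08, 0, 0, 0],
    [0, 0, 0, 0.04, 0, 0, 0],
    [0, 0, 0, 0, 0, 0, 0],
  ],
)

```text
time_s: 13.1
ee_pos: [0.5371, 0.0138, 0.1138]
eef_rot: [-3.141, 0.0, 1.393]
force: [0.6, 0.1, 0.5]
grip_width: 0.0006
grip_force: 0.0
```

Request:
move_arm(
  increments=[
    [0, 0, 0, 0.03, 0, 0, 0],
    [0, 0, 0, 0.02, 0, 0, 0],
    [0, 0, 0, 0, 0, 0, 0],
  ],
)

```text
time_s: 13.4
ee_pos: [0.5372, 0.0139, 0.1115]
eef_rot: [3.142, 0.0, 1.393]
force: [-0.5, 0.0, 0.6]
grip_width: 0.0002
grip_force: 0.0
```

Request:
move_arm(
  increments=[
    [0, 0, 0, 0.02, 0, 0, 0],
    [0, 0, 0, 0, 0, 0, 0],
  ],
)

```text
time_s: 13.6
ee_pos: [0.5372, 0.0139, 0.1104]
eef_rot: [-3.142, 0.0, 1.393]
force: [-0.4, 0.0, -0.5]
grip_width: 0.0005
grip_force: 0.0
```

Run:
```python
from h import *
p=ctrl.camera("scene");q=ctrl.camera("top")
cv2.imwrite("pics/c6.png",cv2.resize(p["color"][165:300,240:400],None,fx=4.4,fy=4.4,interpolation=2))
```

```text
(no output)
```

View pics/c6.png

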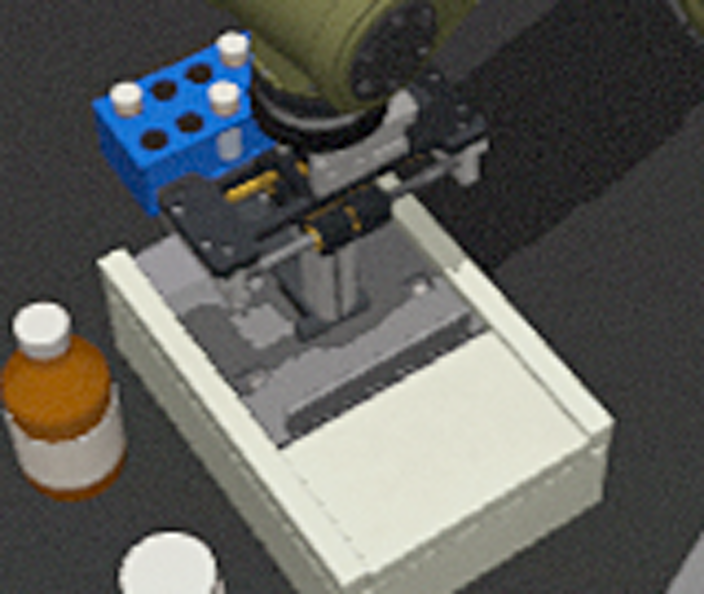

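The clamp is nearly down with the fingertips on the crossbar at (330,315). I'll press on until it resists.

Request:
move_arm(
  increments=[
    [0, 0, 0, 0.02, 0, 0, 0],
    [0, 0, 0, 0.02, 0, 0, 0],
    [0, 0, 0, 0, 0, 0, 0],
  ],
)

```text
time_s: 14.0
ee_pos: [0.5375, 0.0139, 0.1096]
eef_rot: [3.141, -0.0, 1.393]
force: [-5.3, 0.2, 12.8]
grip_width: 0.0004
grip_force: 6.2
```

Request:
move_arm(
  increments=[
    [0, 0, 0, 0.02, 0, 0, 0],
    [0, 0, 0, 0, 0, 0, 0],
  ],
)

```text
time_s: 14.2
ee_pos: [0.5376, 0.0139, 0.1093]
eef_rot: [3.14, -0.0, 1.393]
force: [-8.6, 0.3, 20.1]
grip_width: 0.0003
grip_force: 9.9
```

A firm stop at TCP z ≈ 109.5 mm means the bar top is at 110 mm, which is clamp angle 0. I'll retreat and check.

Request:
move_arm(
  increments=[
    [0, 0, 0, -0.1, 0, 0, 0],
    [0, 0, 0, -0.4, 0, 0, 0],
    [0, 0, 0, -0.8, 0, 0, 0],
    [0, 0, 0, -0.8, 0, 0, 0],
    [0, 0.6, -0.6, -0.4, 0, 0, 0],
    [0, 0.7, -0.6, 0, 0, 0, 0],
    [0, 0.7, -0.6, 0, 0, 0, 0],
    [0, 0.7, -0.6, 0, 0, 0, 0],
    [0, 0.7, -0.6, 0, 0, 0, 0],
    [0, 0.7, -0.6, 0, 0, 0, 0],
    [0, 0, 0, 0, 0, 0, 0],
  ],
)

```text
time_s: 15.3
ee_pos: [0.394, 0.2509, 0.2326]
eef_rot: [-3.141, -0.001, 1.398]
force: [-0.2, 0.1, -1.0]
grip_width: 0.0004
grip_force: 0.0
```

Run:
```python
from h import *
st()
p=ctrl.camera("scene");q=ctrl.camera("top")
def pr(P,y,z,x=0):
    w=np.array([*(RH@[x,y]+T),z,1]);c=P["K"]@(np.linalg.inv(P["pose"])@w)[:3];return c[:2]/c[2]
im=np.zeros((560,800,3),np.uint8)
a=cv2.resize(p["color"][175:315,255:355],None,fx=4,fy=4,interpolation=2)
b=cv2.resize(q["color"][135:291,300:400],None,fx=3.5,fy=3.5,interpolation=2)
im[:,:400]=a;im[:546,400:750]=b;cv2.imwrite("pics/c7.png",im)
for a in(0,.1,.2):
    y=-.09+.1*np.cos(a);z=.103+.1*np.sin(a)
    print(a,(pr(p,y,z)-[255,175])*4,(pr(q,y,z)-[300,135])*3.5+[400,0])
# lip top corners if home vs 9mm up
for dz in(0,.009):
    print("lip",dz,[((pr(p,.065,.116+dz,x)-[255,175])*4).round().tolist() for x in(-.065,.065)])
```

```text
t 15.3 heater xyz mm [-182.8  216.4  232.6] rot [-3.141e+00 -1.000e-03  1.398e+00] yaw err 0.006 F heater [-0.2  0.1 -1. ] w 0.00038264658795611397
0 [241.89038525 246.11451047] [523.58357173 274.30646422]
0.1 [241.02137886 236.8027827 ] [524.52471476 272.65769908]
0.2 [239.30564771 226.45787043] [526.87392445 271.26301189]
lip 0 [[370.0, 244.0], [204.0, 340.0]]
lip 0.009 [[371.0, 236.0], [203.0, 332.0]]
```

View pics/c7.png

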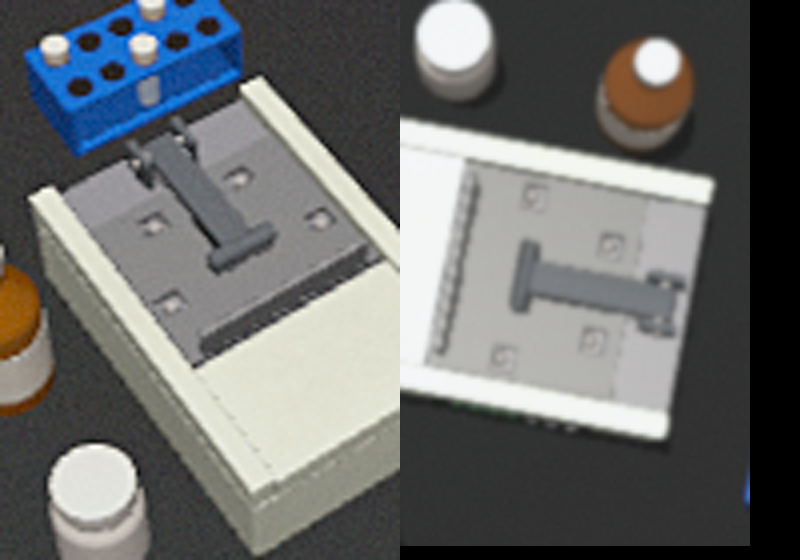

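The crossbar at (241,247) matches the prediction for angle 0, (242,246). The lip's top edge near (205,338) and (368,244) matches the cover being home, and the bystanders are untouched.

```bash
python3 -c "
from station import ctrl
print(ctrl.hand_in())"
```

```text
the job is handed in; nothing more can be done
None
```

The cover is home over its four pins and the clamp is all the way down. The bottle, jar and rack were left untouched, and the job was handed in at about 15 s.

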